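Shift the gear selector into third

ROBOT

A 6-joint arm with a two-finger parallel gripper is mounted at the origin on a cart in front of the work surface, level with it; the furniture and walls round the work are solid. World frame = base frame: x ahead of the robot, y to its left, z up, the work surface at z = 0. Lengths are in m, angles in rad, forces in N, time in s.
With the tool pointing down it reaches from about 0.25 to 0.725 m from the base axis. Payload 4 kg.
Tool frame: the origin (TCP) lies midway between the tips of the shut fingers; the grasp point (between the pads) lies 19 mm behind it; z points along the fingers, y is the line along which they close (so a half turn about z gives the same grasp; the last joint's range is limited). The gripper opens to 85 mm and grips with 20 to 120 N. Pads are 22 mm wide; open, the fingers measure 114 mm over their backs; the gripper's body (76 mm by 85 mm) begins 54 mm behind the grasp point. The pads swing forward as they close: fully open they stand 13 mm farther back than shut.
Start: joints at [1.339, 0.241, 0.005, 1.335, 0, 1.571], TCP at [0.115, 0.487, 0.231] pointing down, gripper open.
Joint ranges: [-2.72, 2.72], [-1.05, 1.87], [-1.09, 1.28], [-1.99, 2.15], [-1.42, 1.44], [-3.14, 3.14]. Speed limits (rad/s): [2.79, 2.79, 3.14, 3.14, 3.14, 3.14].

INTERFACE

Orientations are given as a unit quaternion [x, y, z, w].
In Python, from workcell import monitor, vision, job gives the robot as it stands.
- The arm moves only by the tool move_arm, never from a script. Its argument "moves" is a list that holds one entry, the list of rows, each a list of 5 numbers: the shift along the world's x, y, z in m, then the turn about the world's z in degrees, then the opening in per cent of the stroke, from 0 (shut) to 100 (fully open). In form: [[[x, y, z, turn, gripper], ...]]. A call has 1 to 5 rows; each row is the pose to reach, as a shift and turn from the pose commanded when the call began; what a row does not reach only later rows make up. A row lasts 1/8 s, in which the tool goes at most 62.5 mm and 10.7 degrees, less where a joint would pass 70% of its speed; a pose out of reach is approached as far as the arm can. A call with a gripper value outside its range is refused whole. The fingers move at their own pace and stop on an object; the grip force is fixed at half the most. Time passes only in rows, so rows that repeat a pose let the fingers close. It gives the time, the measured TCP pose, the force, the opening and the grip force at its end, in the units of the state.
- monitor.get_obs(): the state, without advancing time (a new reading comes with each control period).
- vision.camera(name): name is "scene" or "top" or "wrist"; returns a dict with "color" (420x560x3 uint8, red, green, blue), "camera_matrix" (3x3 intrinsics, pixels), "eye" and "attitude" of the camera in the world; the wrist camera has in their place "hand_eye" (4x4, takes a point from camera to tool coordinates, whose origin is the TCP and whose axes are the flange's). Camera axes: x right, y up, looking along -z (the intrinsics and any distortion apply to the point x, -y, -z); pixel columns grow to the right and rows downward; lengths in m; the calibration is good to about 2 mm. A picture is of the moment at which its call begins: read the wrist's pose just before it. There is no depth.
- job.job_done(): hands the job in; it is judged then, once.
The state is a dict: "clock": time; "joint_pos": joint angles; "joint_vel": joint speeds; "tau": joint torques, N m; "eef_pos": TCP position; "tool_rot": TCP orientation; "ft_force": force on the tool from outside, world axes, zero at the start; "ft_torque": the same for the moment, N m; "grip_width": finger opening in m; "grasp_force": force on a finger pad.
Only numpy, scipy, OpenCV 4.12 (cv2) and the standard library are available. Lean on these libraries where they do the work, as an engineer would, in place of code of your own. Each camera call takes 0.05 s, during which the arm holds its last target. There are 200 camera calls.

TASK

Shift the gear selector on the bench from second into third: by pushing its ball knob, bring the lever forward out of the near left-hand slot to neutral, push it across the gate to the right and then forward until it is fully home in the far right-hand slot, without letting it dip into the near right-hand slot on the way. Only push the knob, never take it between the fingers, and leave the loose parts around the selector where they are.

Things in the scene. Friction and masses are not known exactly. Their poses are not given: they have to be found in the camera images.
- selector: Gear selector tower fixed to the bench: grey cast housing on a 150 x 150 mm foot (10 mm thick), with a bare steel gate plate on top (120 mm in x, 112 mm in y, its top 100 mm above the bench; screw heads stand 4 mm above that). Origin: centre of its underside, on the bench. x points forward (away from the robot), y left, z up; turned at most 0.35 rad about z.
- gate (a point): Centre of the H-shaped opening in the gate plate's top; axes as the selector's. Two slots along x, 17 mm wide, centred at y = +23 (left) and -23 mm (right), from x = -35 to +35 mm, joined at x = 0 by a 20 mm wide cross channel (neutral) with 3 mm round corners. Left slot: first at its far end, second at the near end. Right slot: third far, fourth near.
- knob_center (a point): Centre of the lever's black ball knob, 34 mm in diameter, on a 12 mm round steel stem with an 18 mm collar under the ball. The pivot is on the selector's z axis, 20 mm above the bench, the ball's centre 150 mm from it: 155 to 170 mm above the bench. It has no spring and stays where it is left; 1 to 2 N at the ball moves it.
- third_slot (a point): Point on the gate plate's top where the stem stands when fully home in third, near the far end of the right-hand slot (fixed to the selector).
- lever_cross (a joint): Sideways tilt of the lever, rad, -0.29 to 0.29: 0 upright, positive to the selector's right (-y); about -0.28 in the left slot, +0.28 in the right. In the selector's frame the ball's centre is at x = 150 mm sin(shift), y = -150 mm sin(cross) cos(shift), z = 20 mm + 150 mm cos(cross) cos(shift).
- lever_shift (a joint): Forward tilt of the lever, rad: 0 in neutral, positive forward (+x, first and third), negative toward the robot (second and fourth), -0.33 to 0.33; 0.33 is fully home forward. It can be crossed within about +-0.05. At the start the lever stands in second, in the near half of the left slot, home or part of the way out (-0.32 to -0.17).
- angle_plate: Loose bystander: dark drilled angle plate with one low standing flange, 68 x 120 x 20 mm, lying left of the selector. Origin: centre of its underside.
- hex_key: Loose bystander: bright bent hex key, 36 x 114 x 8 mm, lying in front of the selector (robot's side). Origin: centre of its underside.
- bolt: Loose bystander: bright hexagon-head bolt standing on its head, 16 x 19 x 36 mm, right of the selector. Origin: centre of its underside.
- cast_foot: Loose bystander: small dark grey casting, 38 x 45 x 50 mm, right of the selector and nearer the robot. Origin: centre of its underside.

How it is judged:
On the way, in this order (a step that is already met when the one before it is completed fails the run):
1. the lever is across on the right, still in neutral (value of joint lever_cross above 0.22 rad and value of joint lever_shift between -0.12 and 0.12 rad), for 0.05 s.
2. the lever is forward, home in third (value of joint lever_cross above 0.22 rad and value of joint lever_shift above 0.28 rad), for 0.1 s.
At the end, for the whole second after the job is handed in: The lever rests in the far right-hand slot (third): lever_cross above 0.22 rad and lever_shift above 0.28 rad (the ball within about 7 mm of its end stop at 0.33), at rest; each of the four loose parts is within 20 mm of where it was (all of step 2 and value of joint lever_shift below 0.4 rad and velocity of joint lever_shift between -0.05 and 0.05 rad/s and distance of each of angle_plate, hex_key, bolt, cast_foot from where it was at the start of the episode below 0.02 m); the robot touches nothing.
It fails at once if the lever dips into the near right-hand slot (fourth): lever_cross above 0.15 and lever_shift below -0.15 rad (value of joint lever_cross above 0.15 rad and value of joint lever_shift below -0.15 rad).
It fails at once if the knob is taken between the fingers (the grasp point comes within 12 mm of the ball's axis, lower than 30 mm above its centre) (horizontal distance between the grasp point and knob_center below 0.012 m and z of the grasp point in the frame of knob_center below 0.03 m).
It fails at once if a loose part beside the selector is moved by more than 20 mm or lifted (distance of any of angle_plate, hex_key, bolt, cast_foot from where it was at the start of the episode above 0.02 m).
It also fails if it takes over 72 s, if anything falls off the work surface, if the arm or the gripper's body presses on something with over 40 N, if the wrist force passes 120 N, or if a joint passes its speed limit or range.

## Working session

There is one attempt and no reset: what is moved stays moved. The work goes in short steps, Python scripts to look and compute and a tool call to move; the robot and the scene stay as the last step left them, time stands still between calls to the robot, and variables do not carry over. Pictures are saved under pics/ and viewed, at most 13 in all, crops included, and the job is handed in when it is done.

Besides the shell and the picture viewer there is one more tool, called after ">>>" as name(argument=value, ...) on one line, values as JSON. move_arm: Moves the arm, as the interface text tells. Its arguments: {"type":"object","properties":{"moves":{"type":"array","items":{"type":"array","items":{"type":"array","items":{"type":"number"}}}}},"required":["moves"]}

```bash
mkdir -p pics; ls; cat > h.py <<'E'
from workcell import monitor, vision, job
import numpy as np, cv2
def snap(n,f):
    o=monitor.get_obs(); c=vision.camera(n); cv2.imwrite('pics/'+f,c['color'][:,:,::-1]); return o,c
E
python3 - <<'E'
from h import *
for n in ('scene','top'):
    o,c=snap(n,n+'0.png'); print(n,{k:v for k,v in c.items() if k!='color'})
    np.save(n+'.npy',c,allow_pickle=True)
print(o['clock'],o['eef_pos'],o['tool_rot'],o['grip_width'])
a=[cv2.imread('pics/%s0.png'%n) for n in('scene','top')]
E
```

```text
pics
scene {'camera_matrix': array([[477.4422685 ,   0.        , 273.24793465],
       [  0.        , 477.4422685 , 209.0854993 ],
       [  0.        ,   0.        ,   1.        ]]), 'eye': array([0.18607148, 0.43398086, 0.76008714]), 'attitude': array([-0.12666318,  0.34153525,  0.86866536, -0.3357538 ])}
top {'camera_matrix': array([[380.58967121,   0.        , 280.32617974],
       [  0.        , 380.58967121, 214.03258056],
       [  0.        ,   0.        ,   1.        ]]), 'eye': array([0.37344782, 0.02431227, 0.97206931]), 'attitude': array([-0.07256602,  0.06317947,  0.71421992, -0.69327659])}
0.05 [0.11472381 0.48602415 0.23042353] [ 1.15608593e-01  9.93294314e-01 -1.02213521e-03 -1.14758518e-04] 0.0855687821479768
```

View pics/scene0.png

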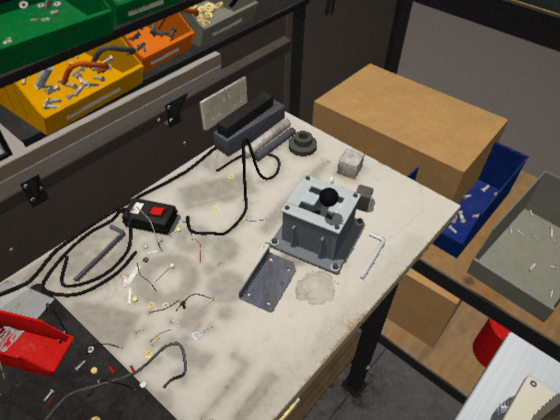

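View pics/top0.png

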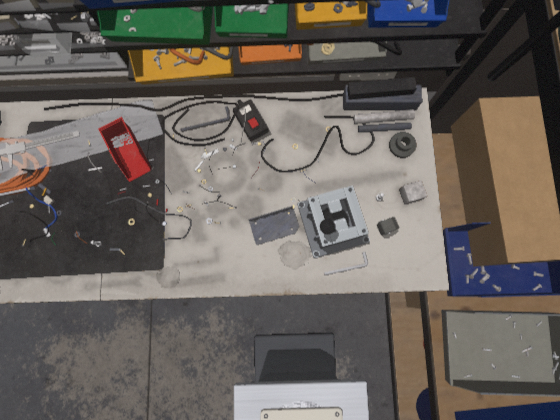

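The scene view shows the selector with its knob at about (328,197). In the top view the selector is at about (335,220) and the knob at about (327,228), in the near-left slot. The bolt is at about (379,197), the casting at (388,227), the hex key at (348,265) and the angle plate at (274,226).

```bash
python3 - <<'E'
import cv2,numpy as np
a=cv2.imread('pics/top0.png')[165:290,240:420]; b=cv2.imread('pics/scene0.png')[165:290,250:390]
a=cv2.resize(a,None,fx=4.4,fy=4.4,interpolation=cv2.INTER_CUBIC); print(a.shape)
cv2.imwrite('pics/z_top.png',a)
b=cv2.resize(b,None,fx=4.5,fy=4.5,interpolation=cv2.INTER_CUBIC); cv2.imwrite('pics/z_scene.png',b)
E
```

```text
(550, 792, 3)
```

View pics/z_top.png

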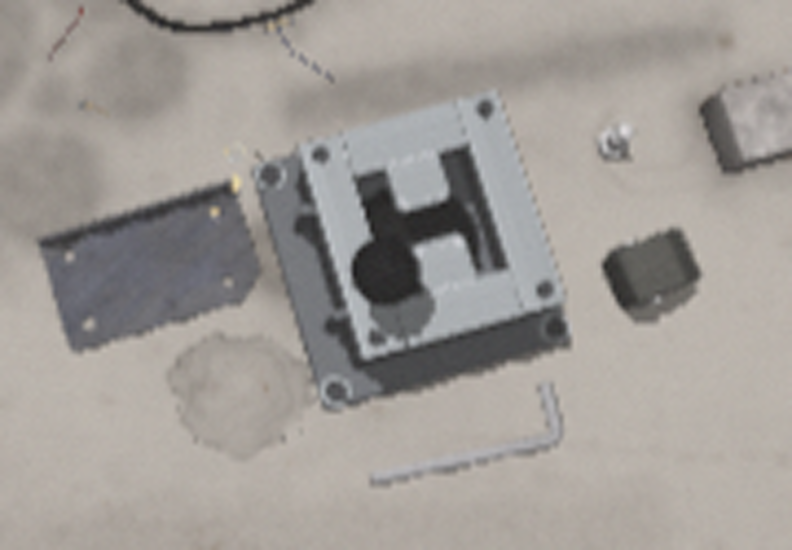

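View pics/z_scene.png

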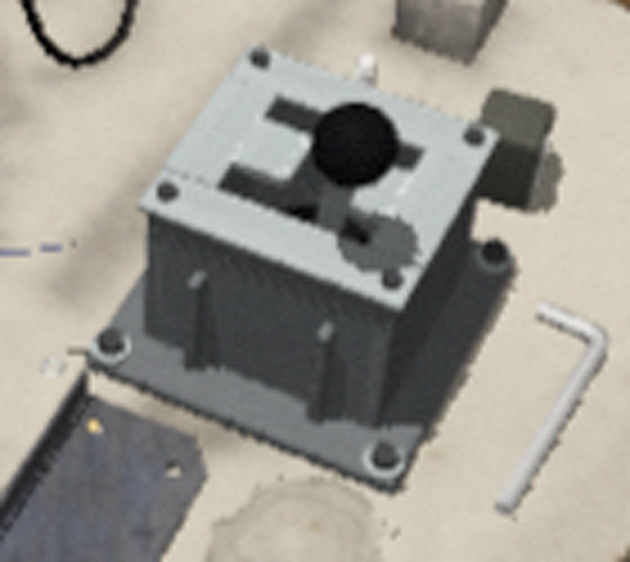

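The zoomed top view shows the plate screws at (320,154), (486,107), (544,289) and (377,340), with the ball at (386,269). In the zoomed scene view the screws are at (168,192), (260,58), (475,135) and (392,278), with the ball at (355,145). The lever stands in the near-left slot, partly out, and the H is clear.

```bash
cat >> h.py <<'E'
from scipy.spatial.transform import Rotation as Ro
def ray(c,px):
    px=np.atleast_2d(px).astype(float);K=c['camera_matrix']
    d=np.c_[(px[:,0]-K[0,2])/K[0,0],-(px[:,1]-K[1,2])/K[1,1],-np.ones(len(px))]
    return c['eye'],Ro.from_quat(c['attitude']).apply(d)
def plane(c,px,z):
    e,d=ray(c,px); return e+d*((z-e[2])/d[:,2])[:,None]
def tri(c1,p1,c2,p2):
    A=0;b=0;r=[]
    for c,p in((c1,p1),(c2,p2)):
        e,d=ray(c,p);d=d[0]/np.linalg.norm(d[0]);P=np.eye(3)-np.outer(d,d);A=A+P;b=b+P@e;r.append((P,e))
    x=np.linalg.solve(A,b);return x,[np.linalg.norm(P@(x-e)) for P,e in r]
E
python3 - <<'E'
from h import *
s=np.load('scene.npy',allow_pickle=True).item();t=np.load('top.npy',allow_pickle=True).item()
def zt(p):return (np.array(p)+.5)/4.4-.5+[240,165]
def zs(p):return (np.array(p)+.5)/4.5-.5+[250,165]
T=zt([(320,154),(486,107),(544,289),(377,340)]);S=zs([(168,192),(260,58),(475,135),(392,278)])
for n,P in(('top',plane(t,T,.104)),('scene',plane(s,S,.104))):
    l=(P[0]+P[1]-P[2]-P[3])  # forward
    print(n,P.round(4).tolist(),'c',P.mean(0),'yaw',np.arctan2(l[1],l[0]))
    y=(P[0]+P[3]-P[1]-P[2]);print(np.arctan2(-y[0],y[1]), np.linalg.norm(l)/2,np.linalg.norm(y)/2)
for a,b in zip(T,S): print(tri(t,a,s,b))
B=tri(t,zt((386,269)),s,zs((355,145)));print(B)
F=plane(t,zt([(270,175),(335,391),(555,328)]),.015);print(F,(F[0]+F[2])/2)
E
```

```text
top [[0.5746, -0.0423, 0.104], [0.5975, -0.1318, 0.104], [0.4986, -0.1558, 0.104], [0.4745, -0.0675, 0.104]] c [ 0.53629341 -0.09936229  0.104     ] yaw 0.242322038091356
0.2581786624071709 0.10246043377080406 0.09197595936899518
scene [[0.5716, -0.0408, 0.104], [0.5947, -0.1297, 0.104], [0.4965, -0.1551, 0.104], [0.474, -0.0661, 0.104]] c [ 0.53419683 -0.09791189  0.104     ] yaw 0.2532105896159607
0.2507962149935503 0.10110424510678107 0.09178581437381103
(array([ 0.57454804, -0.04301372,  0.10048585]), [np.float64(0.0009461124033709951), np.float64(0.0009461124033709364)])
(array([ 0.59785277, -0.13285977,  0.10002279]), [np.float64(0.0007042366398434513), np.float64(0.000704236639843408)])
(array([ 0.49817747, -0.15658109,  0.10194688]), [np.float64(0.000795715262325855), np.float64(0.0007957152623258102)])
(array([ 0.47483262, -0.06766218,  0.10200015]), [np.float64(9.274727648874764e-05), np.float64(9.274727648874317e-05)])
(array([ 0.50200687, -0.06808399,  0.16018577]), [np.float64(0.0008247933717847663), np.float64(0.0008247933717846503)])
[[ 0.58355343 -0.01939686  0.015     ]
 [ 0.45643309 -0.05153796  0.015     ]
 [ 0.48870903 -0.17899321  0.015     ]] [ 0.53613123 -0.09919503  0.015     ]
```

>>> move_arm(moves=[[[0.035,-0.035,0.02,-10,0],[0.07,-0.075,0.02,-20,0],[0.11,-0.12,0.02,-30,0],[0.15,-0.165,0.02,-40,0],[0.185,-0.21,0.02,-50,0]]])

```text
clock: 0.72
eef_pos: [0.3008, 0.275, 0.2511]
tool_rot: [0.527, 0.85, -0.0, 0.0]
ft_force: [0.2, 1.2, 0.3]
grip_width: 0.0001
grasp_force: 0.0
```

>>> move_arm(moves=[[[0.02,-0.055,0,-4,0],[0.045,-0.11,0,-8,0],[0.07,-0.165,0,-12,0],[0.09,-0.22,0,-12.4,0],[0.11,-0.275,0,-12.4,0]]])

```text
clock: 1.35
eef_pos: [0.4101, -0.0003, 0.2511]
tool_rot: [0.614, 0.79, 0.0, -0.0]
ft_force: [-0.0, 0.9, 0.8]
grip_width: 0.0001
grasp_force: 0.0
```

>>> move_arm(moves=[[[0.02,-0.04,0,0,0],[0.04,-0.08,0,0,0],[0.04,-0.08,-0.05,0,0],[0.04,-0.08,-0.105,0,0],[0.04,-0.08,-0.105,0,0]]])

```text
clock: 1.98
eef_pos: [0.4453, -0.0778, 0.1423]
tool_rot: [0.614, 0.79, -0.003, -0.005]
ft_force: [-0.1, -0.3, 0.7]
grip_width: 0.0
grasp_force: 0.0
```

```bash
cat >> h.py <<'E'
C=np.array([.5355,-.099]);yaw=.25
def g(p): return Ro.from_euler('z',-yaw).apply([p[0]-C[0],p[1]-C[1],0])[:2]
def w(x,y): return C+Ro.from_euler('z',yaw).apply([x,y,0])[:2]
E
python3 - <<'E'
from h import *
o,c=snap('scene','s1.png');_,t=snap('top','t1.png')
p=o['eef_pos'];print(o['clock'],p,g(p),o['ft_force'],Ro.from_quat(o['tool_rot']).as_matrix()[:,1])
a=cv2.resize(c['color'][120:260,250:390],None,fx=2.8,fy=2.8);b=cv2.resize(t['color'][160:300,260:400],None,fx=2.8,fy=2.8)
cv2.imwrite('pics/m1.png',np.hstack([a,b])[:,:,::-1])
E
```

```text
1.975 [ 0.44534153 -0.07779473  0.14229052] [-0.08210939  0.04285161] [-0.10008589 -0.30029783  0.6591675 ] [ 0.96899398  0.24686165 -0.01048806]
```

View pics/m1.png

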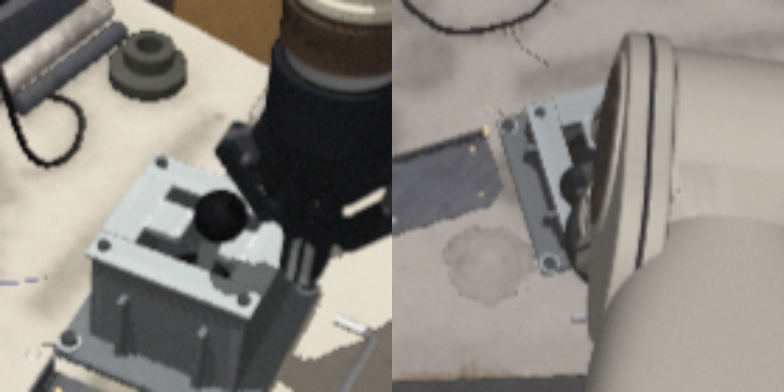

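The scene half shows the ball at about (220,215), with the shut fingers behind it on the robot's side at about (300,265), level with the ball. In the top half the arm hides most of the selector. Next I push forward gently.

>>> move_arm(moves=[[[0.01,0.002,0.004,0,0],[0.018,0.004,0.004,0,0],[0.024,0.0055,0.004,0,0],[0.028,0.0065,0.004,0,0],[0.031,0.0072,0.004,0,0]]])

```text
clock: 2.7
eef_pos: [0.4808, -0.071, 0.1502]
tool_rot: [0.613, 0.79, -0.0, -0.0]
ft_force: [-1.5, -0.8, 1.2]
grip_width: 0.0002
grasp_force: 0.8
```

```bash
cat >> h.py <<'E'
def ball(c,u0,r=(32,46)):
    # ball centre in scene picture near u0 by Hough on a 4x crop
    x,y=int(u0[0])-22,int(u0[1])-22
    im=cv2.resize(cv2.cvtColor(c['color'],cv2.COLOR_RGB2GRAY)[y:y+44,x:x+44],None,fx=4,fy=4,interpolation=cv2.INTER_CUBIC)
    h=cv2.HoughCircles(im,cv2.HOUGH_GRADIENT,1.5,8,param1=60,param2=10,minRadius=r[0],maxRadius=r[1])
    return [((a+.5)/4-.5+x,(b+.5)/4-.5+y,q/4) for a,b,q in h[0][:3]] if h is not None else []
E
python3 - <<'E'
from h import *
for f in ('scene.npy',None):
    if f: c=np.load(f,allow_pickle=True).item();o=monitor.get_obs()
    else: o,c=snap('scene','s2.png')
    for b in ball(c,(328,197)): print(np.round(b,1),g(plane(c,b[:2],.161)[0]).round(4))
p=o['eef_pos'];print(o['clock'],p,g(p),o['ft_force'])
E
```

```text
[328.3 197.3  10. ] [-0.026   0.0401]
[329.1 195.1  11.3] [-0.025   0.0344]
[330.9 199.6  11.3] [-0.0322  0.043 ]
[324.9 194.3  10.4] [-0.0179  0.0362]
[338.4 199.2  10. ] [-0.0434  0.036 ]
[327.2 195.1  11.3] [-0.0221  0.036 ]
2.7 [ 0.48078632 -0.07103072  0.15023111] [-0.04609306  0.04063617] [-1.46280924 -0.8031927   1.22108115]
```

>>> move_arm(moves=[[[0.004,0.001,0,0,0],[0.008,0.002,0,0,0],[0.012,0.003,0,0,0],[0.015,0.0037,0,0,0],[0.015,0.0037,0,0,0]]])

```text
clock: 3.38
eef_pos: [0.4962, -0.0674, 0.1502]
tool_rot: [0.613, 0.79, 0.0, 0.0]
ft_force: [-0.5, -0.7, 0.7]
grip_width: 0.0001
grasp_force: 0.2
```

```bash
python3 - <<'E'
from h import *
o,c=snap('scene','s3.png')
for b in ball(c,(320,190)): print(np.round(b,1),g(plane(c,b[:2],.163)[0]).round(4))
p=o['eef_pos'];print(o['clock'],p,g(p),o['ft_force'])
a=cv2.resize(c['color'][140:260,250:390],None,fx=4,fy=4,interpolation=cv2.INTER_CUBIC)
cv2.imwrite('pics/m3.png',a[:,:,::-1])
E
```

```text
[315.8 191.4   9.6] [-0.0015  0.0392]
[318.4 190.7  10.8] [-0.0048  0.0352]
[331.9 199.3   8.8] [-0.0341  0.0435]
3.375 [ 0.49622485 -0.06741952  0.15023983] [-0.03024105  0.04031555] [-0.53986528 -0.74213549  0.68383467]
```

View pics/m3.png

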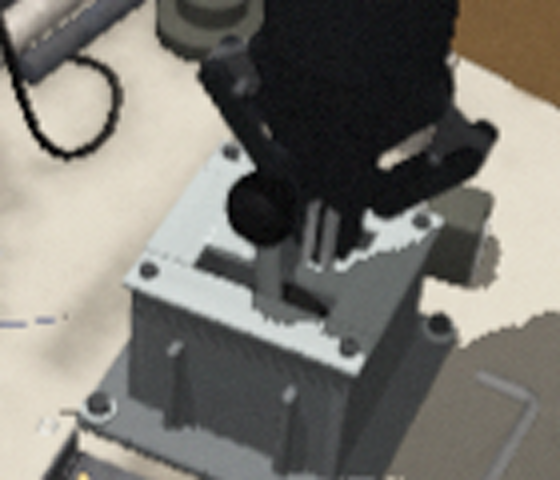

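The ball is at (264,208) in the crop, which puts it about 1 mm short of neutral at the left. The fingers are just behind it. I'll go round to its left side.

>>> move_arm(moves=[[[-0.024,-0.006,0,0,0],[-0.036,0.015,0,0,0],[-0.036,0.038,0,0,0],[-0.01,0.044,0,0,0],[0.017,0.051,0,0,0]]])

```text
clock: 4.05
eef_pos: [0.5137, -0.0161, 0.1507]
tool_rot: [0.613, 0.79, 0.0, 0.001]
ft_force: [1.5, 0.0, 0.5]
grip_width: 0.0005
grasp_force: 0.0
```

```bash
python3 - <<'E'
from h import *
o,c=snap('scene','s4.png')
for b in ball(c,(316,191)): print(np.round(b,1),g(plane(c,b[:2],.163)[0]).round(4))
p=o['eef_pos'];print(o['clock'],p,g(p),o['ft_force'])
E
```

```text
[333.6 211.9  11.3] [-0.0482  0.0697]
[332.4 210.1   9.4] [-0.0448  0.0666]
[327.6 200.7  10.8] [-0.0287  0.0501]
4.05 [ 0.51369753 -0.01607101  0.15065943] [-0.00060772  0.08574495] [1.46582595 0.04342932 0.45516392]
```

>>> move_arm(moves=[[[0.003,-0.012,0,0,0],[0.005,-0.02,0,0,0],[0.007,-0.028,0,0,0],[0.009,-0.036,0,0,0],[0.011,-0.044,0,0,0]]])

```text
clock: 4.72
eef_pos: [0.5238, -0.0612, 0.1505]
tool_rot: [0.614, 0.79, 0.0, 0.0]
ft_force: [-0.5, 2.3, 1.5]
grip_width: -0.0003
grasp_force: 0.8
```

>>> move_arm(moves=[[[0.002,-0.008,0,0,0],[0.004,-0.016,0,0,0],[0.006,-0.024,0,0,0],[0.008,-0.032,0,0,0],[0.0085,-0.034,0,0,0]]])

```text
clock: 5.35
eef_pos: [0.5324, -0.0951, 0.1501]
tool_rot: [0.614, 0.789, -0.0, -0.0]
ft_force: [-0.2, 0.3, -0.0]
grip_width: -0.0001
grasp_force: 0.5
```

```bash
python3 - <<'E'
from h import *
o,c=snap('scene','s5.png');_,t=snap('top','t5.png')
p=o['eef_pos'];print(o['clock'],p,g(p),o['ft_force'])
a=cv2.resize(c['color'][120:260,250:390],None,fx=2.8,fy=2.8);b=cv2.resize(t['color'][160:300,260:400],None,fx=2.8,fy=2.8)
cv2.imwrite('pics/m5.png',np.hstack([a,b])[:,:,::-1])
E
```

```text
5.35 [ 0.53243064 -0.0951432   0.15011862] [-0.00201975  0.00449627] [-0.17840537  0.33467066 -0.00973661]
```

View pics/m5.png

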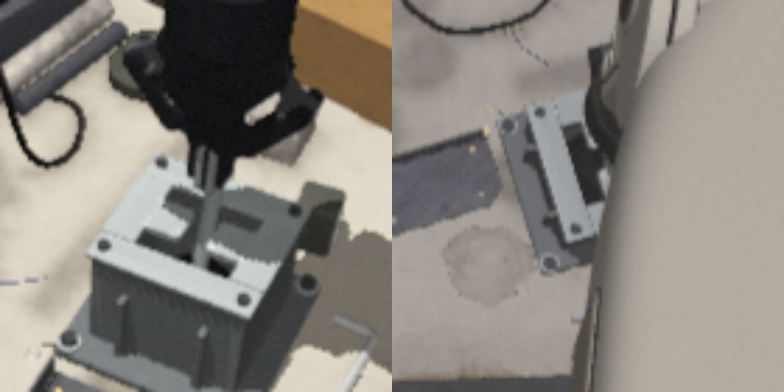

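```bash
cat >> h.py <<'E'
def proj(c,P):
    q=Ro.from_quat(c['attitude']).inv().apply(np.asarray(P)-c['eye']);K=c['camera_matrix']
    return np.array([K[0,2]+K[0,0]*q[0]/-q[2],K[1,2]-K[1,1]*q[1]/-q[2]])
def lev(cr,sh,r=.15):
    x,y=w(r*np.sin(sh),-r*np.sin(cr)*np.cos(sh));return [x,y,.02+r*np.cos(cr)*np.cos(sh)]
E
python3 - <<'E'
from h import *
s=np.load('scene.npy',allow_pickle=True).item()
k=lambda P:((proj(s,P)-[250,120])*2.8).round()
print('tcp',k([.5324,-.0951,.15]))
for cr,sh in((-.28,0),(.1,0),(.2,0),(.28,0),(-.28,-.3)): print(cr,sh,'ball',k(lev(cr,sh)),'stem@plate',k(lev(cr,sh,.085)))
im=cv2.imread('pics/s5.png')[150:230,280:360];cv2.imwrite('pics/m6.png',cv2.resize(im,None,fx=7,fy=7,interpolation=cv2.INTER_CUBIC))
E
```

```text
tcp [205. 181.]
-0.28 0 ball [181. 200.] stem@plate [185. 249.]
0.1 0 ball [217. 141.] stem@plate [205. 216.]
0.2 0 ball [226. 130.] stem@plate [209. 210.]
0.28 0 ball [232. 122.] stem@plate [213. 205.]
-0.28 -0.3 ball [246. 230.] stem@plate [220. 265.]
```

View pics/m6.png

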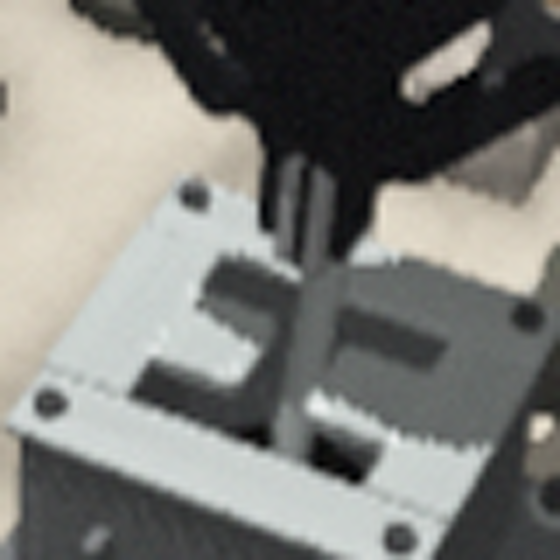

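The crop shows the stem running from the fingers at (315,270) down through the gate opening to (290,450). The lever is in the cross channel at about 0.17 rad cross, with the ball hidden behind the fingers. I'll continue to the right stop.

>>> move_arm(moves=[[[0.001,-0.005,0,0,0],[0.002,-0.009,0,0,0],[0.003,-0.013,0,0,0],[0.004,-0.016,0,0,0],[0.004,-0.016,0,0,0]]])

```text
clock: 6.08
eef_pos: [0.5365, -0.111, 0.1503]
tool_rot: [0.614, 0.79, -0.0, 0.0]
ft_force: [0.1, -0.5, -0.1]
grip_width: 0.0
grasp_force: 0.0
```

>>> move_arm(moves=[[[0.0003,-0.0012,0,0,0],[0.0006,-0.0024,0,0,0],[0.0006,-0.0024,0,0,0]]])

```text
clock: 6.45
eef_pos: [0.537, -0.1129, 0.1503]
tool_rot: [0.613, 0.79, -0.0, 0.0]
ft_force: [-0.1, 0.3, -0.5]
grip_width: 0.0001
grasp_force: 0.3
```

```bash
python3 - <<'E'
from h import *
o,c=snap('scene','s7.png')
p=o['eef_pos'];print(o['clock'],p,g(p),o['ft_force'])
im=cv2.imread('pics/s7.png')[150:230,280:360];cv2.imwrite('pics/m7.png',cv2.resize(im,None,fx=7,fy=7,interpolation=cv2.INTER_CUBIC))
k=lambda P:((proj(c,P)-[280,150])*7).round()
for cr,sh in((.16,0),(.22,0),(.28,0),(.28,.1),(.28,-.1)): print(cr,sh,k(lev(cr,sh)),k(lev(cr,sh,.11)),k(lev(cr,sh,.085)),k(lev(cr,sh,.05)))
E
```

```text
6.45 [ 0.53699854 -0.11292403  0.15031234] [-0.00199291 -0.01386191] [-0.11387968  0.34944062 -0.54035002]
0.16 0 [346. 124.] [323. 247.] [309. 320.] [290. 418.]
0.22 0 [358. 109.] [332. 235.] [316. 311.] [294. 413.]
0.28 0 [370.  96.] [340. 225.] [322. 303.] [298. 408.]
0.28 0.1 [318.  81.] [303. 214.] [294. 294.] [282. 403.]
0.28 -0.1 [422. 117.] [377. 240.] [350. 315.] [314. 415.]
```

View pics/m7.png

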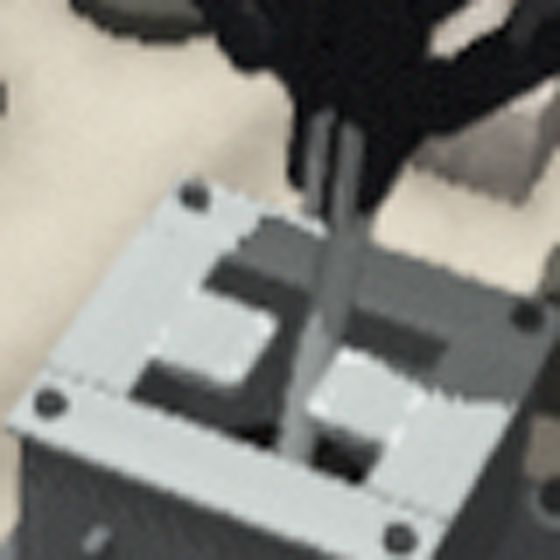

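The stem now crosses plate level at about (322,305), on the right-hand slot, with its upper end at (342,230). That fits 0.28 rad cross and about 0 shift. I'll retreat left and round to the near side.

>>> move_arm(moves=[[[-0.006,0.025,0,0,0],[-0.034,0.018,0,0,0],[-0.063,0.011,-0.002,0,0],[-0.057,-0.015,-0.004,0,0],[-0.05,-0.041,-0.004,0,0]]])

```text
clock: 7.12
eef_pos: [0.487, -0.1546, 0.1468]
tool_rot: [0.613, 0.79, -0.0, 0.001]
ft_force: [0.0, 0.4, 0.2]
grip_width: 0.0001
grasp_force: 0.0
```

```bash
python3 - <<'E'
from h import *
o,c=snap('scene','s8.png')
for b in ball(c,(333,164)): print(np.round(b,1),g(plane(c,b[:2],.163)[0]).round(4))
p=o['eef_pos'];print(o['clock'],p,g(p),o['ft_force'])
im=cv2.imread('pics/s8.png')[130:230,280:380];cv2.imwrite('pics/m8.png',cv2.resize(im,None,fx=5,fy=5,interpolation=cv2.INTER_CUBIC))
E
```

```text
[334.1 163.2   8.2] [-0.0009 -0.0451]
[334.8 165.8  10.8] [-0.005 -0.039]
[332.2 165.4  10.8] [-0.0002 -0.0377]
7.125 [ 0.48695328 -0.15455433  0.14678358] [-0.06078189 -0.04181663] [0.04124588 0.36919446 0.15430861]
```

View pics/m8.png

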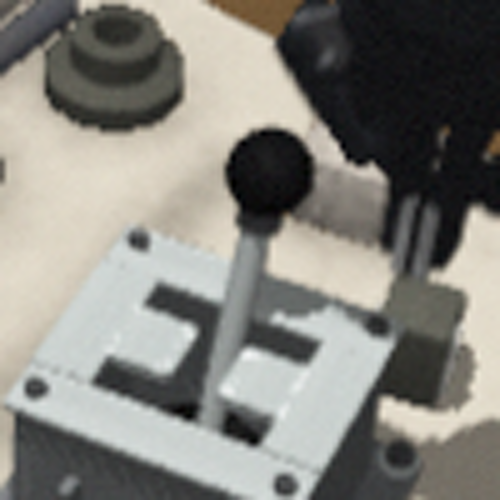

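The ball stands free at (270,170) in the crop, across on the right in neutral. The fingers are behind it on the robot's side. Now I push forward into third.

>>> move_arm(moves=[[[0.015,0.0038,0,0,0],[0.026,0.0065,0,0,0],[0.034,0.0087,0,0,0],[0.042,0.0107,0,0,0],[0.05,0.0128,0,0,0]]])

```text
clock: 7.8
eef_pos: [0.5373, -0.1404, 0.1462]
tool_rot: [0.613, 0.79, -0.0, -0.0]
ft_force: [-0.8, 0.3, 1.0]
grip_width: 0.0001
grasp_force: 0.6
```

>>> move_arm(moves=[[[0.007,0.0018,0,0,0],[0.013,0.0033,0,0,0],[0.018,0.0046,0,0,0],[0.022,0.0056,0,0,0],[0.024,0.0061,0,0,0]]])

```text
clock: 8.43
eef_pos: [0.5612, -0.135, 0.1463]
tool_rot: [0.613, 0.79, -0.0, 0.0]
ft_force: [-0.5, -0.2, -0.6]
grip_width: -0.0005
grasp_force: 0.5
```

```bash
python3 - <<'E'
from h import *
o,c=snap('scene','s9.png')
print(proj(c,lev(.28,.31)),proj(c,lev(.28,.33)))
for b in ball(c,proj(c,lev(.28,.31))): print(np.round(b,1),g(plane(c,b[:2],.157)[0]).round(4))
p=o['eef_pos'];print(o['clock'],p,g(p),o['ft_force'])
E
```

```text
[309.94271408 159.40003036] [308.4964447  159.36824732]
[310.8 159.3   8.8] [ 0.0445 -0.0408]
[298.4 146.2   8.8] [ 0.0821 -0.0645]
[313.4 161.6  11.3] [ 0.0375 -0.0373]
8.425 [ 0.56118113 -0.13501241  0.14626145] [ 0.01597315 -0.04124648] [-0.47481987 -0.2489283  -0.64675896]
```

>>> move_arm(moves=[[[0.001,0.0003,0,0,0],[0.002,0.0005,0,0,0],[0.003,0.0008,0,0,0],[0.003,0.0008,0,0,0]]])

```text
clock: 8.98
eef_pos: [0.5641, -0.1342, 0.1464]
tool_rot: [0.613, 0.79, 0.0, 0.0]
ft_force: [-0.6, -0.3, -0.3]
grip_width: 0.0002
grasp_force: 0.4
```

>>> move_arm(moves=[[[0.0007,0.0002,0,0,0],[0.0015,0.0004,0,0,0],[0.0015,0.0004,0,0,0]]])

```text
clock: 9.35
eef_pos: [0.5654, -0.1338, 0.1463]
tool_rot: [0.613, 0.79, -0.0, -0.0]
ft_force: [-1.1, 0.2, -0.3]
grip_width: 0.0
grasp_force: 0.5
```

>>> move_arm(moves=[[[-0.02,-0.005,0,0,0],[-0.05,-0.013,0,0,0],[-0.09,-0.023,0,0,0],[-0.12,-0.03,0.03,0,0],[-0.12,-0.03,0.08,0,0]]])

```text
clock: 9.98
eef_pos: [0.4419, -0.1634, 0.2255]
tool_rot: [0.614, 0.789, -0.001, -0.003]
ft_force: [0.9, 0.1, 0.5]
grip_width: -0.0002
grasp_force: 0.0
```

```bash
python3 - <<'E'
from h import *
o,c=snap('scene','s10.png')
for b in ball(c,(309,159)): print(np.round(b,1),g(plane(c,b[:2],.156)[0]).round(4))
p=o['eef_pos'];print(o['clock'],p,o['ft_force'])
im=cv2.imread('pics/s10.png')[130:300,220:400];cv2.imwrite('pics/m10.png',cv2.resize(im,None,fx=3.5,fy=3.5,interpolation=cv2.INTER_CUBIC))
E
```

```text
[308.2 159.7   8.3] [ 0.0489 -0.0385]
[298.1 145.1  10. ] [ 0.0847 -0.0684]
[307.8 142.8   8.3] [ 0.0707 -0.0838]
9.975 [ 0.44194175 -0.16340394  0.22553869] [0.88657666 0.06574071 0.47086598]
```

View pics/m10.png

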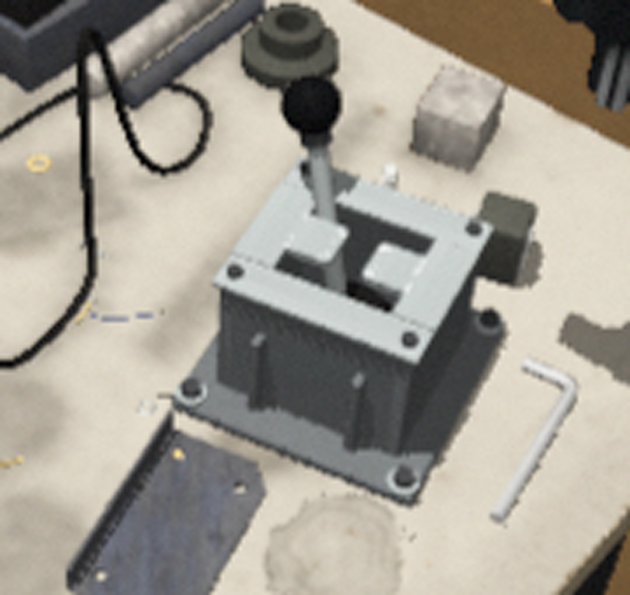

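The ball is at (312,105) in the crop, which is x' = 49 mm and about 0.33 rad, so the lever is home in the far right slot. The loose parts have not moved and the arm is clear of everything.

```bash
python3 -c "
from h import *
print(job.job_done())"
```

```text
the job is handed in; nothing more can be done
None
```

The lever is in third: the last picture put the ball about 49 mm forward in the right-hand slot (about 0.33 rad, fully home), with the loose parts undisturbed and the arm clear; the job is handed in, but no verdict came back.

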